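# Release a leak-tested cap from the vacuum rig

## Task

The screw cap in the vacuum leak-test pot has passed its test. Shut the vacuum valve (the one whose pipe bends down through the base plate), then break the vacuum by opening the vent valve (the one with the upright ribbed silencer), turning each lever fully to its stop. Only then lift the cap out of the pot and set it down, without dropping it, upright and fully seated in the one free nest of the cap tray; leave the other caps and everything else where they are.

Things in the scene. Friction and masses are not known exactly. Their poses are not given: they have to be found in the camera images.
- test_rig: Fixed vacuum test rig. Base plate 174 x 430 x 12 mm (62 mm before to 112 mm behind the origin), header bar 32 mm deep, 400 mm long, top 52 mm up; in its middle a steel test pot, 104 mm diameter. A 46 mm gauge stands before the bar, 88 mm right of the pot, top 66 mm up. Origin on the bench under the pot's centre; x away from the robot, y left along the bar, z up.
- test_pot_mouth (a point): Centre of the test pot's mouth at its rim, 58 mm above the bench; the bore is 68 mm wide and 36 mm deep.
- vacuum_valve: Brass ball valve behind the header bar, whose steel pipe bends down through the base plate. Stands 165 mm left or right of the pot (the two valves may change places), 54 mm behind the pot's centre. Origin at bench level under its upright stem; x along its pipe away from the robot, y left.
- vent_valve: Brass ball valve of the same size, with an upright ribbed silencer behind it (22 mm diameter, axis 44 mm behind the stem, top 94 mm above the bench). Origin and axes as for the vacuum valve.
- vacuum_lever (a joint): Angle of the vacuum valve's lever, rad: 0 = fully closed, across the pipe, pointing along the valve's +y (left); 1.571 = fully open, in line with the pipe, pointing along its -x (to the robot). Grows counter-clockwise seen from above; stays where left (about 3 N at the grip moves it); stops at both ends. Starts open or nearly so.
- vent_lever (a joint): Angle of the vent valve's lever, the same way: 0 = closed, across the pipe, pointing along +y; 1.571 = open, in line, pointing along -x. Starts closed or nearly so.
- vacuum_lever_grip (a point): Point in the middle of the black sleeve of the vacuum lever, 70 mm from the stem axis, 88.5 mm above the bench. The sleeve is 14 mm wide, 12 mm high and runs from 40 to 92 mm from the stem; its frame's y points along the lever, away from the stem.
- vent_lever_grip (a point): The same point on the vent lever, with the same sizes.
- tested_cap: Loose black screw cap, 0.11 kg, in the test pot. Origin at the centre of its underside, z up: plug of 65 mm diameter from 0 to 26 mm, flange of 86 mm from 26 to 40 mm, hexagon head from 40 to 60 mm, 43 mm across flats (flats face its +x, -x and every 60 degrees on; corners on y). In the pot the flange lies on the rim, the origin 26 mm under it.
- cap_tray: Fixed aluminium tray plate, 208 x 208 x 10 mm, carrying four grey round nests in a 2 x 2 square, 104 mm apart; three hold caps. Origin on the bench under its centre.
- free_nest_rim (a point): Centre of the mouth of the one empty nest, at its rim, 44 mm above the bench; bore 71 mm, outside 89 mm, open down to the tray plate 34 mm lower. A seated cap's flange lies on the rim, its origin 26 mm under this point.
- tray_cap_1: Loose cap like the tested one, seated in another nest of the tray; leave it. Origin at the centre of its underside.
- tray_cap_2: Another such cap in the tray.
- tray_cap_3: Another such cap in the tray.
- grease_jar: Bystander: white jar with a blue lid, 63 mm wide, 53 mm high, on the bench to the right of the rig. Origin under its centre.
- spare_oring: Bystander: black O-ring, 60 mm wide, 8 mm thick, lying on the bench between rig and tray.
- paint_marker: Bystander: paint marker pen, 125 x 15 mm, lying on the bench to the left of the tray.
- hex_key: Bystander: bent hexagon key, 109 x 34 x 9 mm, lying on the base plate in front of the header bar, left of the pot.

How it is judged:
By the outcome, as a careful person would: the job done as asked, in the order asked, and still so for the second after the job is handed in, with the robot touching nothing.
It also fails if it takes over 67 s, if anything falls off the work surface, if the arm or the gripper's body presses on something with over 40 N, if the wrist force passes 120 N, or if a joint passes its speed limit or range.

## Robot

A 6-joint arm with a two-finger parallel gripper is mounted at the origin on a cart in front of the work surface, level with it; the furniture and walls round the work are solid. World frame = base frame: x ahead of the robot, y to its left, z up, the work surface at z = 0. Lengths are in m, angles in rad, forces in N, time in s.
With the tool pointing down it reaches from about 0.25 to 0.8 m from the base axis. Payload 3.9 kg.
Tool frame: the origin (TCP) lies at the very end of the fingers, on their centre line; the grasp point (between the pads) lies 19 mm behind it (arm.grasp_offset is the distance from the TCP to the grasp point, in m); z points along the fingers, y is the line along which they close (so a half turn about z gives the same grasp; the last joint's range is limited). The gripper opens to 85 mm and grips with 20 to 120 N. Pads are 22 mm wide; open, the fingers measure 114 mm over their backs; the gripper's body (76 mm by 85 mm) begins 54 mm behind the grasp point. The pads swing forward as they close: fully open they stand 13 mm farther back than shut.
Start: joints at [1.158, 0.26, -0.138, 1.173, 0, 1.571], TCP at [0.211, 0.481, 0.231] pointing down, gripper open.
Joint ranges: [-2.78, 2.78], [-0.83, 1.72], [-1.28, 1.37], [-1.9, 2.12], [-1.57, 1.48], [-3.14, 3.14]. Speed limits (rad/s): [2.57, 2.57, 3.14, 3.14, 3.14, 3.14].

## Interface

Orientations are given as a rotation vector (axis times angle).
In Python, from station import arm gives the robot as it stands.
- The arm moves only by the tool carry_out, never from a script. Its argument "plan" is a list of rows, each an object of numbers: "jaw": the opening, from 0 (shut) to 1 (fully open); "x", "y", "z": the shift along the tool's x, y, z in mm; "spin": the turn about the tool's z in degrees. In form: [{"jaw": .., "x": .., "y": .., "z": .., "spin": ..}, ...]. A call has 1 to 5 rows; each row is the pose to reach, as a shift and turn from the pose commanded when the call began, along the tool's axes at that moment; what a row does not reach only later rows make up. A row lasts 1/12 s, in which the tool goes at most 41.7 mm and 7.16 degrees, less where a joint would pass 70% of its speed; a pose out of reach is approached as far as the arm can. A call with a gripper value outside its range is refused whole. The fingers move at their own pace and stop on an object; the grip force is fixed at half the most. Time passes only in rows, so rows that repeat a pose let the fingers close. It gives the time, the measured TCP pose, the force, the opening and the grip force at its end, in the units of the state.
- arm.observe(): the state, without advancing time (a new reading comes with each control period).
- arm.camera(name): name is "side" or "top"; returns a dict with "color" (384x512x3 uint8, red, green, blue), "z_map" (384x512 float32, m along the optical axis (not along the pixel's ray), 0 where there is no reading), "vertical_fov" (degrees; the focal length in pixels is half the picture's height over the tangent of half this angle, whatever the lens; pixels are square), "cx", "cy" (the principal point, pixels), "extrinsics" (4x4, takes a point from world to camera coordinates). Camera axes: x right, y down, z forward; pixel columns grow to the right and rows downward; lengths in m; the calibration is good to about 2 mm. A picture is of the moment at which its call begins.
- arm.finish_job(): hands the job in; it is judged then, once.
Trained networks look in the newest picture that a camera, given by its name, has taken for a name from the list of things; names that differ only in an ending like _2 or _b are one class to them, and where a whole thing is asked for, a point or a joint stands for the part that bears it (a point fixed in the world has none). Each returns a list of dicts, best first, with "conf" (0 to 1); they miss things now and then, are a little off and sometimes report something else, mostly with a low value. They report only what shows in the picture. A call takes as long as a camera call.
- arm.silhouettes(camera, name): "mask" (384x512 bool, what is visible of it) and "bbox" ([centre column, centre row, width, height] in pixels, round what is visible of it).
The state is a dict: "clock": time; "qpos": joint angles; "joint_vel": joint speeds; "joint_efforts": joint torques, N m; "position": TCP position; "orientation": TCP orientation; "force": force on the tool from outside, world axes, zero at the start; "wrist_torque": the same for the moment, N m; "gripper_width": finger opening in m; "gripper_force": force on a finger pad.
Only numpy, scipy, OpenCV 4.12 (cv2) and the standard library are available. Lean on these libraries where they do the work, as an engineer would, in place of code of your own. Each camera call takes 0.05 s, during which the arm holds its last target. There are 200 camera calls.

## Working session

There is one attempt and no reset: what is moved stays moved. The work goes in short steps, Python scripts to look and compute and a tool call to move; the robot and the scene stay as the last step left them, time stands still between calls to the robot, and variables do not carry over. Pictures are saved under pics/ and viewed, at most 10 in all, crops included, and the job is handed in when it is done.

Besides the shell and the picture viewer there is one more tool, called after ">>>" by a JSON object that holds its "op" and its "data". carry_out: Moves the arm, as the interface text tells. Its arguments: {"type":"object","properties":{"plan":{"type":"array","items":{"type":"object","properties":{"jaw":{"type":"number"},"x":{"type":"number"},"y":{"type":"number"},"z":{"type":"number"},"spin":{"type":"number"}}}}},"required":["plan"]}

```bash
mkdir -p pics; cat > h.py <<'E'
import numpy as np, cv2
from station import arm
from scipy.spatial.transform import Rotation as R
def cloud(c):
    z=c["z_map"]; h,w=z.shape; f=h/2/np.tan(np.radians(c["vertical_fov"])/2)
    v,u=np.mgrid[:h,:w]
    p=np.stack([(u-c["cx"])*z/f,(v-c["cy"])*z/f,z],-1)
    E=c["extrinsics"]; p=(p-E[:3,3])@E[:3,:3]
    p[z==0]=np.nan
    return p
def save(c,n): cv2.imwrite("pics/"+n,c["color"][...,::-1])
E
cat > a.py <<'E'
from h import *
s=arm.observe(); print(s["position"],s["orientation"],R.from_rotvec(s["orientation"]).as_matrix().round(2).tolist(),s["clock"])
for cam in("top","side"):
    c=arm.camera(cam); save(c,cam+"0.png"); p=cloud(c); np.save(cam+"0.npy",p)
    print(cam,np.linalg.inv(c["extrinsics"])[:3,3])
    for n in["test_rig","vacuum_valve","vent_valve","vacuum_lever","vent_lever","tested_cap","cap_tray","grease_jar","spare_oring"]:
        for d in arm.silhouettes(cam,n)[:5]:
            q=p[d["mask"]]; q=q[~np.isnan(q[:,0])]
            print(n,round(d["conf"],2),np.round(d["bbox"]),len(q),np.round(np.median(q,0),3),np.round(np.percentile(q,[2,98],0),3).tolist() if len(q) else "")
E
python3 a.py
```

```text
[0.21036012 0.48026839 0.23045985] [-6.43777202e-01 -3.07456367e+00  3.03342420e-03] [[-0.92, 0.4, -0.0], [0.4, 0.92, -0.0], [-0.0, -0.0, -1.0]] 0.0
top [ 0.31341096 -0.01083749  1.34388749]
test_rig 0.7 [328. 197. 134.  53.] 5825 [ 0.499 -0.215  0.014] [[0.421, -0.437, 0.007], [0.592, -0.025, 0.06]]
test_rig 0.65 [187. 180.  25.  28.] 644 [0.538 0.213 0.057] [[0.501, 0.176, 0.01], [0.583, 0.256, 0.081]]
test_rig 0.44 [131. 194.   8.  41.] 202 [0.5   0.392 0.013] [[0.438, 0.385, -0.002], [0.558, 0.407, 0.021]]
test_rig 0.26 [186. 213.  32.  28.] 619 [0.436 0.206 0.057] [[0.399, 0.17, 0.048], [0.476, 0.247, 0.081]]
vacuum_valve 0.7 [383. 189.  16.  49.] 407 [ 0.539 -0.391  0.052] [[0.464, -0.406, 0.014], [0.599, -0.377, 0.098]]
vent_valve 0.7 [172. 197.  66.  67.] 1548 [0.461 0.271 0.01 ] [[0.383, 0.159, 0.004], [0.588, 0.364, 0.018]]
vent_valve 0.6 [264. 183.  32.  28.] 364 [ 0.525 -0.058  0.084] [[0.497, -0.079, 0.041], [0.576, 0.017, 0.097]]
vent_valve 0.51 [266. 186.  33.   5.] 158 [ 0.523 -0.03   0.089] [[0.512, -0.071, 0.08], [0.534, 0.017, 0.098]]
vent_valve 0.37 [387. 194.   9
[... 1549 characters left out ...]
3, 0.013], [0.539, -0.341, 0.095]]
vacuum_lever 0.46 [275. 286.  53.  24.] 546 [ 0.539 -0.399  0.047] [[0.461, -0.41, 0.01], [0.6, -0.353, 0.094]]
vent_lever 0.6 [261. 202.  11.  20.] 86 [ 0.521 -0.025  0.086] [[0.51, -0.069, -0.002], [0.534, 0.118, 0.094]]
tested_cap 0.75 [253. 248.  31.  21.] 477 [ 0.48  -0.246  0.069] [[0.442, -0.273, 0.056], [0.522, -0.206, 0.092]]
cap_tray 0.86 [245. 174.  54.  34.] 375 [0.481 0.181 0.008] [[0.376, 0.156, -0.003], [0.586, 0.348, 0.05]]
grease_jar 0.97 [277. 324.  24.  31.] 550 [ 0.517 -0.515  0.05 ] [[0.491, -0.531, 0.001], [0.546, -0.478, 0.056]]
spare_oring 0.42 [236. 209.  15.   9.] 49 [0.433 0.024 0.006] [[0.412, -0.009, -0.0], [0.454, 0.048, 0.01]]
```

```bash
python3 - <<'E'
from h import *
a=cv2.imread("pics/top0.png")[145:250,120:440]; a=cv2.resize(a,None,fx=2.5,fy=2.5,interpolation=cv2.INTER_CUBIC)
b=cv2.imread("pics/side0.png")[140:350,150:370]; b=cv2.resize(b,None,fx=1.5,fy=1.5)
o=np.zeros((600,800,3),np.uint8); o[:a.shape[0],:a.shape[1]]=a[:600]; o[270:270+b.shape[0],:b.shape[1]]=b
cv2.imwrite("pics/c0.png",o)
p=np.concatenate([np.load("top0.npy").reshape(-1,3),np.load("side0.npy").reshape(-1,3)])
p=p[~np.isnan(p[:,0])]
def sel(lo,hi): return p[np.all((p>lo)&(p<hi),1)]
# lever sleeves
for n,lo,hi in(("vac",(.43,-.43,.083),(.62,-.36,.1)),("vent",(.46,-.1,.083),(.62,.05,.1))):
    q=sel(lo,hi); m=q.mean(0); d=np.linalg.svd(q[:,:2]-m[:2])[2][0] if len(q)<3000 else 0
    t=(q[:,:2]-m[:2])@d; print(n,len(q),m.round(4),d.round(3),np.percentile(t,[1,99]).round(3))
# cap head & flange, tray heads
def circ(lo,hi,n):
    q=sel(lo,hi); 
    if len(q)<20: print(n,len(q));return
    (cx,cy),r=cv2.minEnclosingCircle(q[:,:2].astype(np.float32)); print(n,len(q),q.mean(0).round(4),"circ",round(cx,4),round(cy,4),round(r,4), cv2.minAreaRect(q[:,:2].astype(np.float32)))
circ((.42,-.29,.087),(.53,-.18,.1),"caphead"); circ((.42,-.3,.066),(.53,-.17,.08),"flange")
T=np.load("top0.npy").reshape(-1,3); T=T[~np.isnan(T[:,0])]
for i in(.43,.534):
  for j in(.21,.314):
    for z0,z1 in((.072,.09),(.05,.066),(.038,.05)):
        q=T[(abs(T[:,0]-i)<.052)&(abs(T[:,1]-j)<.052)&(T[:,2]>z0)&(T[:,2]<z1)]
        if len(q)>5:
            (cx,cy),r=cv2.minEnclosingCircle(q[:,:2].astype(np.float32)); print(i,j,z0,len(q),q.mean(0).round(3),round(cx,4),round(cy,4),round(r,4))
q=sel((.3,.1,.005),(.65,.42,.016)); print(cv2.minAreaRect(q[:,:2].astype(np.float32)),np.percentile(q,[1,99],0))
E
```

```text
vac 365 [ 0.5144 -0.3966  0.0899] [-1.     0.022] [-0.105  0.061]
vent 290 [ 0.5332 -0.0343  0.0896] [ 0.516 -0.857] [-0.058  0.054]
caphead 262 [ 0.4823 -0.2321  0.0911] circ 0.4821 -0.2317 0.0232 ((0.4828318953514099, -0.23159578442573547), (0.042710065841674805, 0.04260479658842087), 15.366897583007812)
flange 657 [ 0.4809 -0.2353  0.0705] circ 0.4818 -0.2328 0.0436 ((0.48215630650520325, -0.23268236219882965), (0.08321680128574371, 0.0840321034193039), 20.014122009277344)
0.43 0.21 0.072 162 [0.437 0.208 0.077] 0.4369 0.2085 0.0229
0.43 0.21 0.05 431 [0.436 0.207 0.056] 0.4376 0.2092 0.0432
0.43 0.21 0.038 46 [0.428 0.189 0.044] 0.4374 0.2088 0.0443
0.43 0.314 0.038 238 [0.43  0.313 0.043] 0.431 0.3124 0.0451
0.534 0.21 0.072 152 [0.541 0.216 0.077] 0.5411 0.215 0.0225
0.534 0.21 0.05 410 [0.539 0.214 0.056] 0.5416 0.2157 0.0436
0.534 0.21 0.038 49 [0.527 0.199 0.045] 0.541 0.2151 0.0442
0.534 0.314 0.072 155 [0.534 0.319 0.077] 0.5356 0.3197 0.0239
0.534 0.314 0.05 402 [0.532 0.317 0.056] 0.5336 0.3189 0.0441
0.534 0.314 0.038 60 [0.524 0.299 0.044] 0.5345 0.3195 0.0447
((0.5047252178192139, 0.2593412697315216), (0.31724727153778076, 0.29038023948669434), 89.92169952392578) [[0.36596544 0.11668032 0.00509992]
 [0.63204882 0.39975832 0.01568877]]
```

View pics/c0.png

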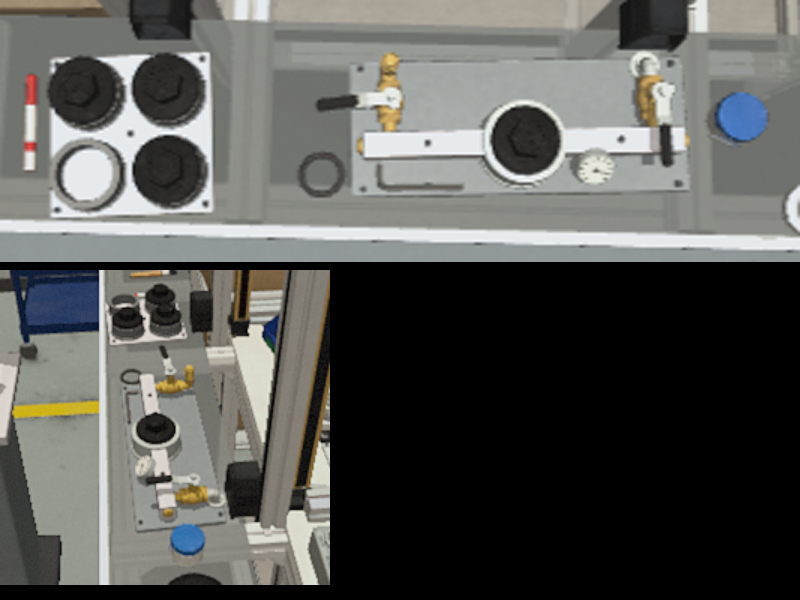

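```bash
cat > m.py <<'E'
from h import *
P=[];C=[];S=[]
for i,cam in enumerate(("top","side")):
    P.append(np.load(cam+"0.npy").reshape(-1,3)); C.append(cv2.imread(f"pics/{cam}0.png").reshape(-1,3).astype(int)); S.append(np.full(len(P[-1]),i))
P=np.concatenate(P);C=np.concatenate(C);S=np.concatenate(S)
dark=C.max(1)<75
def sel(lo,hi,m=True): return P[np.all((P>lo)&(P<hi),1)&m]
for cam in(0,1):
  for n,lo,hi in(("vac",(.43,-.43,.08),(.62,-.36,.1)),("vent",(.46,-.1,.08),(.56,.05,.1))):
    q=sel(lo,hi,dark&(S==cam))[:,:2]; vx,vy,x0,y0=cv2.fitLine(q.astype(np.float32),cv2.DIST_HUBER,0,.01,.01).ravel()
    t=(q-[x0,y0])@[vx,vy]; k=np.percentile(t,[1,99]); print(cam,n,len(q),"dir",round(vx,3),round(vy,3),"ends",[(round(x0+a*vx,4),round(y0+a*vy,4)) for a in k])
  # header bar yaw: top z .052, points outside the pot
  q=sel((.42,-.43,.047),(.54,-.04,.056),(S==cam)&(C.min(1)>150)); q=q[abs(q[:,1]+.232)>.06][:,:2]
  print("bar",cam,len(q),cv2.fitLine(q.astype(np.float32),cv2.DIST_HUBER,0,.01,.01).ravel())
  q=sel((.42,-.29,.087),(.53,-.18,.1),S==cam)[:,:2]
  w=[np.ptp(np.percentile(q@[np.cos(a),np.sin(a)],[2,98])) for a in np.radians(np.arange(0,180,10))]; print("hexw",cam,len(q),(1e3*np.array(w)).round(1), q.mean(0))
for x,y in((.575,-.065),(.585,-.39)): print("behind",x,y,np.percentile(sel((x-.02,y-.02,0),(x+.03,y+.02,.2))[:,2],[50,90,98]))
E
python3 m.py
```

```text
0 vac 78 dir 0.992 0.128 ends [(np.float64(0.4549), np.float64(-0.3968)), (np.float64(0.6201), np.float64(-0.3755))]
0 vent 71 dir 0.161 -0.987 ends [(np.float64(0.5154), np.float64(0.0234)), (np.float64(0.5227), np.float64(-0.0215))]
bar 0 735 [ 0.03233115 -0.9994772   0.48107648 -0.22965303]
hexw 0 156 [38.8 39.  38.8 38.6 38.1 38.  38.7 37.8 38.3 38.8 38.2 38.7 38.3 38.1
 39.4 39.5 39.3 38.4] [ 0.48251706 -0.23180687]
1 vac 99 dir 0.987 -0.161 ends [(np.float64(0.4538), np.float64(-0.394)), (np.float64(0.6198), np.float64(-0.421))]
1 vent 25 dir 0.166 -0.986 ends [(np.float64(0.5144), np.float64(0.0222)), (np.float64(0.5217), np.float64(-0.0211))]
bar 1 495 [ 0.04639398 -0.99892324  0.48489594 -0.32630467]
hexw 1 106 [37.7 37.7 39.  38.3 39.3 40.2 40.7 40.5 39.9 40.3 40.1 40.4 40.8 40.8
 41.5 40.3 38.2 37.7] [ 0.4819978  -0.23257913]
behind 0.575 -0.065 [0.04339469 0.09059903 0.09322843]
behind 0.585 -0.39 [0.02039675 0.09391471 0.10507274]
```

>>> {"op": "carry_out", "data": {"plan": [{"jaw":1,"x":0,"y":-40,"z":0,"spin":-7},{"jaw":1,"x":0,"y":-80,"z":0,"spin":-14},{"jaw":1,"x":0,"y":-120,"z":0,"spin":-21},{"jaw":1,"x":0,"y":-160,"z":0,"spin":-26},{"jaw":1,"x":0,"y":-200,"z":0,"spin":-26}]}}

```text
clock: 1.42
position: [0.1296, 0.2959, 0.231]
orientation: [0.069, -3.141, 0.0]
force: [0.3, -0.8, 0.2]
gripper_width: 0.0851
gripper_force: 0.0
```

>>> {"op": "carry_out", "data": {"plan": [{"jaw":0.5,"x":-34,"y":-20,"z":0,"spin":0},{"jaw":0.5,"x":-68,"y":-40,"z":0,"spin":0},{"jaw":0.5,"x":-102,"y":-60,"z":0,"spin":0},{"jaw":0.5,"x":-136,"y":-80,"z":0,"spin":0},{"jaw":0.5,"x":-170,"y":-100,"z":0,"spin":0}]}}

```text
clock: 1.83
position: [0.3056, 0.2037, 0.2318]
orientation: [-0.065, 3.14, 0.002]
force: [0.5, 1.2, 0.2]
gripper_width: 0.0428
gripper_force: 0.0
```

>>> {"op": "carry_out", "data": {"plan": [{"jaw":0.5,"x":-12,"y":-39,"z":0,"spin":0},{"jaw":0.5,"x":-24,"y":-78,"z":0,"spin":0},{"jaw":0.5,"x":-36,"y":-117,"z":0,"spin":0},{"jaw":0.5,"x":-48,"y":-156,"z":0,"spin":0},{"jaw":0.5,"x":-60,"y":-195,"z":0,"spin":0}]}}

```text
clock: 2.25
position: [0.3726, 0.0104, 0.2316]
orientation: [-0.064, 3.14, 0.0]
force: [0.2, 0.2, 0.6]
gripper_width: 0.0426
gripper_force: 0.0
```

>>> {"op": "carry_out", "data": {"plan": [{"jaw":0.5,"x":-12,"y":-39,"z":0,"spin":0},{"jaw":0.5,"x":-24,"y":-78,"z":0,"spin":0},{"jaw":0.5,"x":-36,"y":-117,"z":0,"spin":0},{"jaw":0.5,"x":-48,"y":-156,"z":0,"spin":0},{"jaw":0.5,"x":-60,"y":-195,"z":0,"spin":0}]}}

```text
clock: 2.67
position: [0.4404, -0.1823, 0.2315]
orientation: [-0.063, 3.14, -0.0]
force: [0.9, 0.8, -0.1]
gripper_width: 0.0427
gripper_force: 0.0
```

>>> {"op": "carry_out", "data": {"plan": [{"jaw":0.5,"x":-5,"y":-39,"z":0,"spin":1},{"jaw":0.5,"x":-10,"y":-78,"z":0,"spin":2},{"jaw":0.5,"x":-15,"y":-117,"z":10,"spin":2},{"jaw":0.5,"x":-19,"y":-156,"z":20,"spin":2},{"jaw":0.5,"x":-23,"y":-195,"z":30,"spin":2}]}}

```text
clock: 3.08
position: [0.4713, -0.3761, 0.2011]
orientation: [-0.009, 3.141, -0.001]
force: [1.5, 1.5, 0.4]
gripper_width: 0.0428
gripper_force: 0.0
```

>>> {"op": "carry_out", "data": {"plan": [{"jaw":0.5,"x":0,"y":-19,"z":20,"spin":0},{"jaw":0.5,"x":0,"y":-19,"z":55,"spin":0},{"jaw":0.5,"x":0,"y":-19,"z":80,"spin":0},{"jaw":0.5,"x":0,"y":-19,"z":80,"spin":0}]}}

```text
clock: 3.42
position: [0.4677, -0.3908, 0.1153]
orientation: [0.008, -3.133, -0.011]
force: [-1.6, 1.4, -0.4]
gripper_width: 0.0429
gripper_force: 0.0
```

>>> {"op": "carry_out", "data": {"plan": [{"jaw":0.5,"x":-2,"y":-3,"z":15,"spin":0},{"jaw":0.5,"x":-2,"y":-3,"z":30,"spin":0},{"jaw":0.5,"x":-2,"y":-3,"z":42,"spin":0},{"jaw":0.5,"x":-2,"y":-3,"z":42,"spin":0},{"jaw":0.5,"x":-2,"y":-3,"z":42,"spin":0}]}}

```text
clock: 3.83
position: [0.4735, -0.3957, 0.0802]
orientation: [0.01, -3.142, 0.0]
force: [-0.7, -0.0, 0.4]
gripper_width: 0.0424
gripper_force: 0.0
```

```bash
cat > look.py <<'E'
import sys
from h import *
n=sys.argv[1]; x0,x1,y0,y1=map(int,sys.argv[2:6]); X0,X1,Y0,Y1=map(int,sys.argv[6:10])
a=arm.camera("top"); b=arm.camera("side"); np.save("top1.npy",cloud(a)); np.save("side1.npy",cloud(b))
A=a["color"][y0:y1,x0:x1,::-1]; B=b["color"][Y0:Y1,X0:X1,::-1]
f=lambda i:cv2.resize(i,(395,395*i.shape[0]//i.shape[1]),interpolation=cv2.INTER_CUBIC)
A,B=f(A),f(B); o=np.zeros((min(600,max(len(A),len(B))),800,3),np.uint8)
o[:len(A),:395]=A[:600]; o[:len(B),400:795]=B[:600]; cv2.imwrite(f"pics/{n}.png",o)
print(arm.observe()["position"],arm.observe()["force"])
E
python3 look.py v1 340 440 150 250 220 320 240 340
```

```text
[ 0.47427321 -0.39642071  0.08108716] [-0.06318516 -0.49838512 -0.12082576]
```

View pics/v1.png

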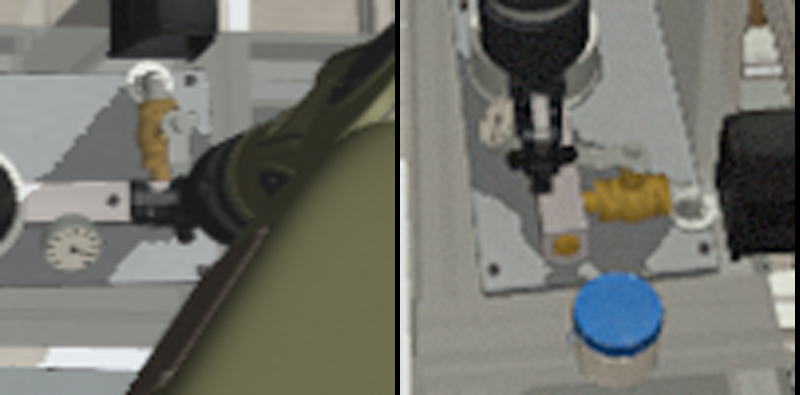

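>>> {"op": "carry_out", "data": {"plan": [{"jaw":0.5,"x":0,"y":0,"z":4,"spin":0},{"jaw":0.1,"x":0,"y":0,"z":4,"spin":0},{"jaw":0,"x":0,"y":0,"z":4,"spin":0},{"jaw":0,"x":0,"y":0,"z":4,"spin":0},{"jaw":0,"x":0,"y":0,"z":4,"spin":0}]}}

```text
clock: 4.35
position: [0.4734, -0.395, 0.0759]
orientation: [-0.012, 3.141, 0.002]
force: [-0.8, 3.3, 4.9]
gripper_width: 0.0123
gripper_force: 58.5
```

>>> {"op": "carry_out", "data": {"plan": [{"jaw":0,"x":-0.5,"y":8.4,"z":0,"spin":7},{"jaw":0,"x":-2,"y":16.6,"z":0,"spin":14},{"jaw":0,"x":-4.6,"y":24.6,"z":0,"spin":21},{"jaw":0,"x":-8,"y":32.2,"z":0,"spin":28},{"jaw":0,"x":-12.4,"y":39.3,"z":0,"spin":35}]}}

```text
clock: 4.77
position: [0.4848, -0.3541, 0.0758]
orientation: [-0.941, -2.995, -0.005]
force: [-1.9, 5.8, 7.1]
gripper_width: 0.0129
gripper_force: 59.6
```

>>> {"op": "carry_out", "data": {"plan": [{"jaw":0,"x":-0.5,"y":8.4,"z":0,"spin":7},{"jaw":0,"x":-2,"y":16.6,"z":0,"spin":14},{"jaw":0,"x":-4.6,"y":24.6,"z":0,"spin":21},{"jaw":0,"x":-8,"y":32.2,"z":0,"spin":28},{"jaw":0,"x":-12.4,"y":39.3,"z":0,"spin":35}]}}

```text
clock: 5.18
position: [0.5178, -0.327, 0.0758]
orientation: [-1.796, -2.573, -0.009]
force: [-0.9, 10.6, 8.6]
gripper_width: 0.0129
gripper_force: 59.3
```

>>> {"op": "carry_out", "data": {"plan": [{"jaw":0,"x":-0.5,"y":8.4,"z":0,"spin":7},{"jaw":0,"x":-1.6,"y":14.8,"z":0,"spin":12.5},{"jaw":0,"x":-2.6,"y":18.7,"z":0,"spin":16},{"jaw":0,"x":-2.6,"y":18.7,"z":0,"spin":16}]}}

```text
clock: 5.52
position: [0.5378, -0.3222, 0.0758]
orientation: [-2.131, -2.302, -0.012]
force: [1.5, 12.8, 7.9]
gripper_width: 0.0127
gripper_force: 58.3
```

>>> {"op": "carry_out", "data": {"plan": [{"jaw":0,"x":1.5,"y":2.5,"z":0,"spin":2},{"jaw":0,"x":1.5,"y":4,"z":0,"spin":3.5},{"jaw":0,"x":1.5,"y":5,"z":0,"spin":4}]}}

```text
clock: 5.77
position: [0.5413, -0.322, 0.0758]
orientation: [-2.21, -2.228, -0.006]
force: [-3.1, 8.4, 7.9]
gripper_width: 0.0124
gripper_force: 60.2
```

>>> {"op": "carry_out", "data": {"plan": [{"jaw":0,"x":1,"y":2,"z":0,"spin":1.5},{"jaw":0,"x":1,"y":4,"z":0,"spin":3},{"jaw":0,"x":1,"y":4,"z":0,"spin":3}]}}

```text
clock: 6.02
position: [0.5417, -0.322, 0.0758]
orientation: [-2.264, -2.168, 0.005]
force: [-8.8, 5.1, 11.3]
gripper_width: 0.0126
gripper_force: 74.6
```

>>> {"op": "carry_out", "data": {"plan": [{"jaw":0,"x":0,"y":2,"z":0,"spin":-2},{"jaw":0,"x":0,"y":4,"z":0,"spin":-3},{"jaw":0,"x":0,"y":4,"z":0,"spin":-3}]}}

```text
clock: 6.27
position: [0.5416, -0.3219, 0.0756]
orientation: [-2.205, -2.22, 0.012]
force: [-17.4, 5.7, 15.6]
gripper_width: 0.0127
gripper_force: 61.0
```

>>> {"op": "carry_out", "data": {"plan": [{"jaw":0.3,"x":0,"y":-3,"z":0,"spin":0},{"jaw":0.5,"x":0,"y":-6,"z":0,"spin":0},{"jaw":0.5,"x":0,"y":-7,"z":0,"spin":0},{"jaw":0.5,"x":0,"y":-7,"z":-30,"spin":0},{"jaw":0.5,"x":0,"y":-7,"z":-70,"spin":0}]}}

```text
clock: 6.68
position: [0.5398, -0.3232, 0.1419]
orientation: [-2.21, -2.222, 0.003]
force: [0.8, -2.1, 0.0]
gripper_width: 0.043
gripper_force: 0.0
```

>>> {"op": "carry_out", "data": {"plan": [{"jaw":0.5,"x":40,"y":-3,"z":0,"spin":0},{"jaw":0.5,"x":80,"y":-6,"z":0,"spin":0},{"jaw":0.5,"x":120,"y":-9,"z":0,"spin":0},{"jaw":0.5,"x":160,"y":-12,"z":0,"spin":0},{"jaw":0.5,"x":200,"y":-15,"z":0,"spin":0}]}}

```text
clock: 7.1
position: [0.5266, -0.1233, 0.1455]
orientation: [2.215, 2.226, 0.002]
force: [0.3, 0.5, -0.6]
gripper_width: 0.043
gripper_force: 0.0
```

>>> {"op": "carry_out", "data": {"plan": [{"jaw":0.5,"x":40,"y":-2,"z":0,"spin":-4},{"jaw":0.5,"x":80,"y":-4,"z":0,"spin":-9},{"jaw":0.5,"x":120,"y":-6,"z":0,"spin":-9},{"jaw":0.5,"x":127,"y":-6,"z":20,"spin":-9},{"jaw":0.5,"x":127,"y":-6,"z":20,"spin":-9}]}}

```text
clock: 7.52
position: [0.5182, 0.005, 0.1233]
orientation: [-2.026, -2.398, 0.002]
force: [-0.7, -0.4, -1.6]
gripper_width: 0.0427
gripper_force: 0.0
```

```bash
python3 look.py v2 230 410 140 260 220 320 180 320
```

```text
[0.51904321 0.00230111 0.12491948] [-1.05152534 -1.12875056  0.33065191]
```

View pics/v2.png

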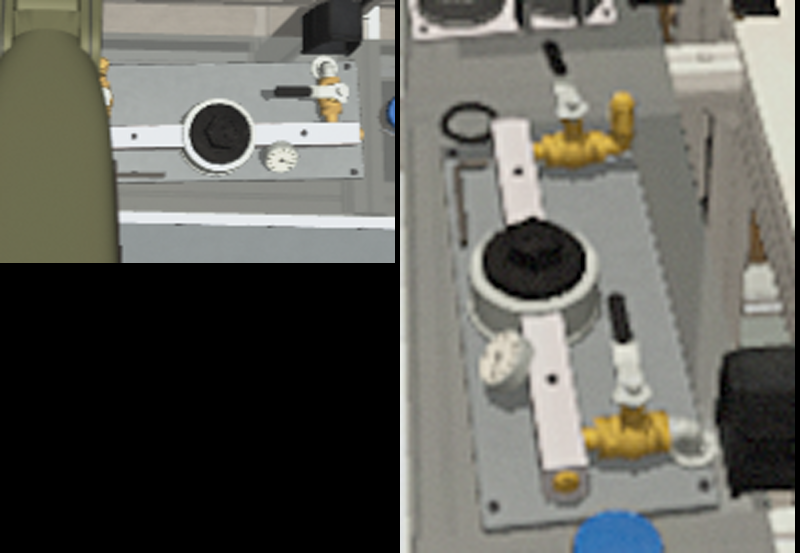

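```bash
cat > lev.py <<'E'
from h import *
for cam in("top","side"):
    p=np.load(cam+"1.npy")
    for n,lo,hi in(("vac",(.43,-.42,.083),(.57,-.28,.098)),("vent",(.42,-.1,.083),(.56,.05,.098))):
        m=np.all((p>lo)&(p<hi),-1); q=p[m][:,:2]
        if len(q)<15: print(cam,n,len(q)); continue
        vx,vy,x0,y0=cv2.fitLine(q.astype(np.float32),cv2.DIST_HUBER,0,.005,.01).ravel(); t=(q-[x0,y0])@[vx,vy]
        print(cam,n,len(q),"angle",np.degrees(np.arctan2(vy,vx)).round(1),[(np.array([x0,y0])+k*np.array([vx,vy])).round(4).tolist() for k in np.percentile(t,[1,99])])
E
python3 lev.py
```

```text
top vac 169 angle -89.1 [[0.5403, -0.3043], [0.5419, -0.4044]]
top vent 13
side vac 123 angle -88.0 [[0.5388, -0.3044], [0.5423, -0.4049]]
side vent 68 angle -80.1 [[0.5122, 0.022], [0.5292, -0.0748]]
```

>>> {"op": "carry_out", "data": {"plan": [{"jaw":0.5,"x":1,"y":0,"z":15,"spin":0},{"jaw":0.5,"x":1,"y":0,"z":35,"spin":0},{"jaw":0.5,"x":1,"y":0,"z":49,"spin":0},{"jaw":0.5,"x":1,"y":0,"z":49,"spin":0}]}}

```text
clock: 7.95
position: [0.5178, 0.0016, 0.0744]
orientation: [-2.035, -2.39, 0.005]
force: [-0.2, -0.3, -0.4]
gripper_width: 0.0428
gripper_force: 0.0
```

>>> {"op": "carry_out", "data": {"plan": [{"jaw":0.1,"x":0,"y":0,"z":0,"spin":0},{"jaw":0,"x":0,"y":0,"z":0,"spin":0},{"jaw":0,"x":0,"y":0,"z":0,"spin":0},{"jaw":0,"x":0,"y":0,"z":0,"spin":0}]}}

```text
clock: 8.28
position: [0.5204, 0.0025, 0.0777]
orientation: [2.033, 2.391, 0.001]
force: [-0.7, -2.7, 3.8]
gripper_width: 0.0128
gripper_force: 59.7
```

>>> {"op": "carry_out", "data": {"plan": [{"jaw":0,"x":-0.5,"y":-8.4,"z":0,"spin":-7},{"jaw":0,"x":-2,"y":-16.7,"z":0,"spin":-14},{"jaw":0,"x":-4.6,"y":-24.7,"z":0,"spin":-21},{"jaw":0,"x":-8.1,"y":-32.4,"z":0,"spin":-28},{"jaw":0,"x":-12.5,"y":-39.6,"z":0,"spin":-35}]}}

```text
clock: 8.7
position: [0.4841, -0.0156, 0.0777]
orientation: [1.208, 2.895, 0.003]
force: [3.1, -0.3, -0.1]
gripper_width: 0.0127
gripper_force: 59.3
```

>>> {"op": "carry_out", "data": {"plan": [{"jaw":0,"x":-0.5,"y":-8.4,"z":0,"spin":-7},{"jaw":0,"x":-2,"y":-16.7,"z":0,"spin":-14},{"jaw":0,"x":-4.6,"y":-24.7,"z":0,"spin":-21},{"jaw":0,"x":-8.1,"y":-32.4,"z":0,"spin":-28},{"jaw":0,"x":-12.5,"y":-39.6,"z":0,"spin":-35}]}}

```text
clock: 9.12
position: [0.4652, -0.0511, 0.0777]
orientation: [0.28, 3.123, 0.006]
force: [3.8, 4.0, 0.3]
gripper_width: 0.0123
gripper_force: 59.2
```

>>> {"op": "carry_out", "data": {"plan": [{"jaw":0,"x":-0.5,"y":-8.4,"z":0,"spin":-7},{"jaw":0,"x":-1.1,"y":-13,"z":0,"spin":-11},{"jaw":0,"x":-1.1,"y":-13,"z":0,"spin":-11}]}}

```text
clock: 9.37
position: [0.4642, -0.0643, 0.0777]
orientation: [-0.015, 3.135, 0.005]
force: [2.2, 4.7, 1.0]
gripper_width: 0.0123
gripper_force: 59.5
```

>>> {"op": "carry_out", "data": {"plan": [{"jaw":0,"x":0.5,"y":-2.5,"z":0,"spin":-2},{"jaw":0,"x":0.5,"y":-5,"z":0,"spin":-2},{"jaw":0,"x":0.5,"y":-5,"z":0,"spin":-2}]}}

```text
clock: 9.62
position: [0.4642, -0.066, 0.0777]
orientation: [-0.068, 3.134, 0.016]
force: [4.8, 13.1, 1.2]
gripper_width: 0.0127
gripper_force: 59.4
```

>>> {"op": "carry_out", "data": {"plan": [{"jaw":0,"x":0,"y":-2,"z":0,"spin":0},{"jaw":0,"x":0,"y":-4,"z":0,"spin":0},{"jaw":0,"x":0,"y":-4,"z":0,"spin":0}]}}

```text
clock: 9.87
position: [0.4642, -0.0662, 0.0777]
orientation: [-0.072, 3.133, 0.029]
force: [4.5, 24.0, 2.2]
gripper_width: 0.013
gripper_force: 59.6
```

At the stop. Release, rise.

>>> {"op": "carry_out", "data": {"plan": [{"jaw":0.3,"x":0,"y":5,"z":0,"spin":0},{"jaw":0.5,"x":0,"y":8,"z":0,"spin":0},{"jaw":0.5,"x":0,"y":8,"z":0,"spin":0},{"jaw":0.5,"x":0,"y":8,"z":-35,"spin":0},{"jaw":0.7,"x":0,"y":8,"z":-70,"spin":0}]}}

```text
clock: 10.28
position: [0.4581, -0.0661, 0.1455]
orientation: [0.064, -3.135, -0.0]
force: [1.0, -0.0, -0.1]
gripper_width: 0.0535
gripper_force: 0.0
```

>>> {"op": "carry_out", "data": {"plan": [{"jaw":0.8,"x":20,"y":20,"z":-10,"spin":0},{"jaw":0.8,"x":50,"y":30,"z":-10,"spin":0},{"jaw":0.8,"x":80,"y":30,"z":-10,"spin":0},{"jaw":0.8,"x":80,"y":30,"z":-10,"spin":0}]}}

```text
clock: 10.62
position: [0.3722, -0.0391, 0.1557]
orientation: [0.064, -3.134, 0.0]
force: [-1.2, 1.2, -0.2]
gripper_width: 0.0685
gripper_force: 0.0
```

```bash
python3 look.py v3 240 410 150 250 230 290 200 310; python3 lev.py; python3 - <<'E'
from h import *
c=arm.camera("top"); p=cloud(c); im=c["color"]
cv2.imwrite("pics/cap.png",cv2.resize(im[180:222,308:352,::-1],None,fx=12,fy=12,interpolation=cv2.INTER_CUBIC))
E
```

```text
[ 0.37842341 -0.03965785  0.15657537] [ 0.78647813  0.4212125  -0.03076308]
top vac 156 angle -87.5 [[0.5392, -0.3048], [0.5436, -0.4046]]
top vent 86 angle -2.1 [[0.4899, -0.0656], [0.5396, -0.0675]]
side vac 119 angle -87.7 [[0.5382, -0.3052], [0.5423, -0.4047]]
side vent 85 angle 0.4 [[0.4377, -0.0703], [0.5352, -0.0697]]
```

View pics/v3.png

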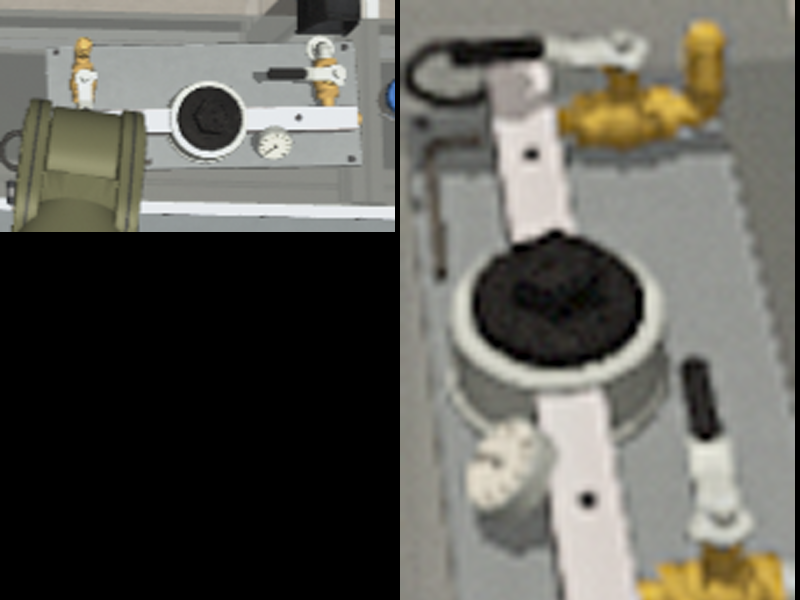

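View pics/cap.png

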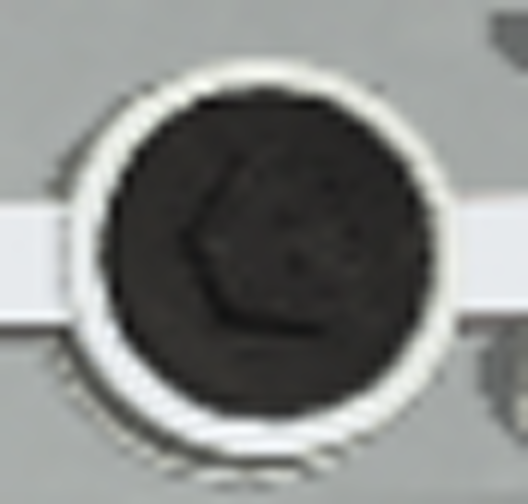

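>>> {"op": "carry_out", "data": {"plan": [{"jaw":0.9,"x":-16,"y":-33,"z":0,"spin":-5},{"jaw":0.9,"x":-33,"y":-68,"z":0,"spin":-12},{"jaw":0.9,"x":-52,"y":-105,"z":0,"spin":-18},{"jaw":0.9,"x":-70,"y":-141,"z":0,"spin":-25},{"jaw":0.9,"x":-86,"y":-176,"z":0,"spin":-25}]}}

```text
clock: 11.18
position: [0.4752, -0.2148, 0.1562]
orientation: [-0.748, 3.05, -0.002]
force: [0.6, -0.2, 0.2]
gripper_width: 0.0768
gripper_force: 0.0
```

>>> {"op": "carry_out", "data": {"plan": [{"jaw":0.9,"x":0,"y":-11,"z":15,"spin":0},{"jaw":0.9,"x":0,"y":-22,"z":40,"spin":0},{"jaw":0.9,"x":0,"y":-22,"z":40,"spin":0},{"jaw":0.9,"x":0,"y":-22,"z":40,"spin":0}]}}

```text
clock: 11.52
position: [0.4822, -0.2316, 0.1148]
orientation: [0.74, -3.05, -0.004]
force: [-0.6, 0.8, 1.2]
gripper_width: 0.077
gripper_force: 0.0
```

```bash
cat > d.py <<'E'
import sys
from h import *
s=arm.observe(); r=R.from_rotvec(s["orientation"]); t=np.array(list(map(float,sys.argv[1:4])))
M=r.as_matrix(); print("pos",s["position"].round(4),"toolmove mm",((t-s["position"])@M*1e3).round(1),"theta",np.degrees(np.arctan2(M[1,1],M[0,1])).round(1),"f",np.round(s["force"],1),"w",s["gripper_width"])
E
python3 d.py .482 -.232 .074
```

```text
pos [ 0.4822 -0.2316  0.1148] toolmove mm [ 0.3 -0.4 40.8] theta 117.3 f [-0.6  0.8  1.2] w 0.07701111441013274
```

>>> {"op": "carry_out", "data": {"plan": [{"jaw":0.9,"x":0,"y":0,"z":15,"spin":0},{"jaw":0.9,"x":0,"y":0,"z":30,"spin":0},{"jaw":0.9,"x":0,"y":0,"z":38,"spin":0},{"jaw":0.7,"x":0,"y":0,"z":38,"spin":0},{"jaw":0.55,"x":0,"y":0,"z":38,"spin":0}]}}

```text
clock: 11.93
position: [0.4828, -0.2308, 0.0789]
orientation: [-0.744, 3.052, 0.0]
force: [-0.8, -0.0, 0.2]
gripper_width: 0.0547
gripper_force: 0.0
```

>>> {"op": "carry_out", "data": {"plan": [{"jaw":0.4,"x":0,"y":0,"z":0,"spin":0},{"jaw":0.3,"x":0,"y":0,"z":0,"spin":0},{"jaw":0.3,"x":0,"y":0,"z":0,"spin":0},{"jaw":0.3,"x":0,"y":0,"z":0,"spin":0}]}}

```text
clock: 12.27
position: [0.4832, -0.2308, 0.0799]
orientation: [-0.743, 3.051, -0.0]
force: [-1.4, 2.4, 6.1]
gripper_width: 0.0397
gripper_force: 61.1
```

>>> {"op": "carry_out", "data": {"plan": [{"jaw":0.3,"x":0,"y":0,"z":-4,"spin":0},{"jaw":0.3,"x":0,"y":0,"z":-12,"spin":0},{"jaw":0.3,"x":0,"y":0,"z":-25,"spin":0},{"jaw":0.3,"x":0,"y":0,"z":-45,"spin":0},{"jaw":0.3,"x":0,"y":0,"z":-60,"spin":0}]}}

```text
clock: 12.68
position: [0.483, -0.2316, 0.14]
orientation: [-0.742, 3.052, -0.002]
force: [-0.2, -0.9, -1.0]
gripper_width: 0.0398
gripper_force: 60.5
```

>>> {"op": "carry_out", "data": {"plan": [{"jaw":0.3,"x":0,"y":0,"z":-15,"spin":0},{"jaw":0.3,"x":0,"y":0,"z":-25,"spin":0},{"jaw":0.3,"x":0,"y":0,"z":-25,"spin":0},{"jaw":0.3,"x":0,"y":0,"z":-25,"spin":0}]}}

```text
clock: 13.02
position: [0.4832, -0.2315, 0.1639]
orientation: [-0.742, 3.051, -0.002]
force: [0.3, -0.3, -1.8]
gripper_width: 0.0399
gripper_force: 60.5
```

```bash
python3 look.py v4 290 380 150 240 200 310 170 320; python3 d.py .4307 .3127 .165
```

```text
[ 0.48209173 -0.23099091  0.16252653] [ 0.34759157  0.82129872 -1.47841692]
pos [ 0.4821 -0.231   0.1625] toolmove mm [-204.1  506.5   -2.1] theta 117.3 f [ 0.3  0.8 -1.5] w 0.03974130630916267
```

View pics/v4.png

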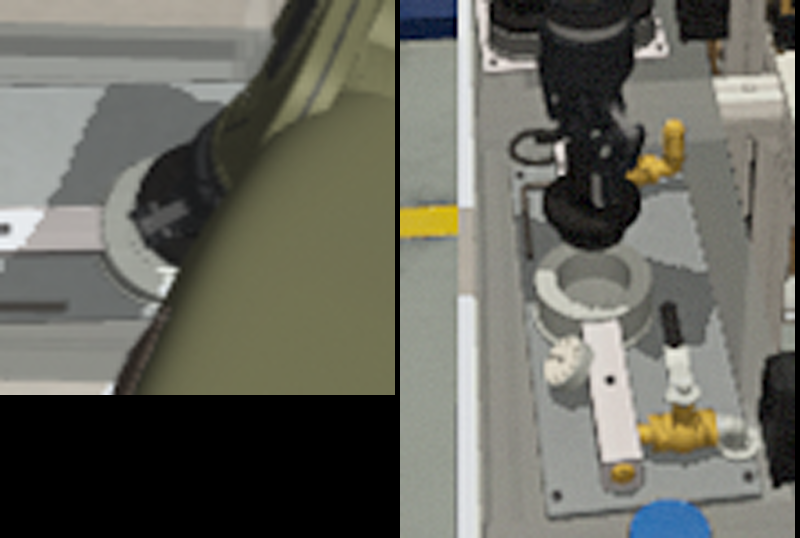

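>>> {"op": "carry_out", "data": {"plan": [{"jaw":0.3,"x":-8,"y":20,"z":0,"spin":0},{"jaw":0.3,"x":-21,"y":52,"z":0,"spin":0},{"jaw":0.3,"x":-34,"y":86,"z":0,"spin":0},{"jaw":0.3,"x":-48,"y":120,"z":0,"spin":0},{"jaw":0.3,"x":-62,"y":154,"z":0,"spin":0}]}}

```text
clock: 13.53
position: [0.4656, -0.0645, 0.1621]
orientation: [0.741, -3.051, -0.001]
force: [0.2, 0.2, -1.9]
gripper_width: 0.04
gripper_force: 60.6
```

>>> {"op": "carry_out", "data": {"plan": [{"jaw":0.3,"x":-14,"y":34,"z":0,"spin":0},{"jaw":0.3,"x":-28,"y":68,"z":0,"spin":0},{"jaw":0.3,"x":-42,"y":102,"z":0,"spin":0},{"jaw":0.3,"x":-55,"y":136,"z":0,"spin":0},{"jaw":0.3,"x":-68,"y":170,"z":0,"spin":0}]}}

```text
clock: 13.95
position: [0.448, 0.1178, 0.1623]
orientation: [0.742, -3.051, 0.0]
force: [0.4, -0.0, -0.7]
gripper_width: 0.0394
gripper_force: 60.6
```

>>> {"op": "carry_out", "data": {"plan": [{"jaw":0.3,"x":-14,"y":34,"z":0,"spin":0},{"jaw":0.3,"x":-28,"y":68,"z":0,"spin":0},{"jaw":0.3,"x":-42,"y":102,"z":0,"spin":0},{"jaw":0.3,"x":-56,"y":136,"z":0,"spin":0},{"jaw":0.3,"x":-66,"y":160,"z":0,"spin":0}]}}

```text
clock: 14.37
position: [0.4333, 0.2914, 0.1622]
orientation: [0.745, -3.05, -0.001]
force: [0.7, 0.3, 0.1]
gripper_width: 0.0397
gripper_force: 60.6
```

>>> {"op": "carry_out", "data": {"plan": [{"jaw":0.3,"x":-8,"y":22,"z":0,"spin":0},{"jaw":0.3,"x":-8,"y":22,"z":0,"spin":0},{"jaw":0.3,"x":-8,"y":22,"z":0,"spin":0},{"jaw":0.3,"x":-8,"y":22,"z":0,"spin":0}]}}

```text
clock: 14.7
position: [0.4306, 0.3111, 0.1622]
orientation: [0.743, -3.05, 0.002]
force: [-0.3, 0.8, -1.2]
gripper_width: 0.0399
gripper_force: 60.7
```

```bash
python3 d.py .4307 .3127 .115; python3 look.py v5 125 225 150 250 200 290 110 200; python3 - <<'E'
from h import *
# held-cap flange as seen by each camera: underside/top band around TCP
z=arm.observe()["position"]
for cam in("top","side"):
    p=np.load(cam+"1.npy").reshape(-1,3)
    for lo,hi in((.136,.158),(.04,.048)):
        q=p[(np.hypot(p[:,0]-.4307,p[:,1]-.3127)<.06)&(p[:,2]>lo)&(p[:,2]<hi)]
        if len(q)>10: print(cam,lo,len(q),np.percentile(q,[1,50,99],0).round(3).tolist(),[np.round(v,4) for v in cv2.minEnclosingCircle(q[:,:2].astype(np.float32))])
E
```

```text
pos [0.4306 0.3111 0.1622] toolmove mm [-0.9  1.4 47.2] theta 117.4 f [-0.3  0.8 -1.2] w 0.03994970103532461
[0.43107989 0.31068301 0.16274396] [-0.17620643 -0.60335656 -1.16500894]
top 0.136 257 [[0.39, 0.267, 0.142], [0.407, 0.289, 0.152], [0.451, 0.338, 0.157]] [array([0.4303, 0.3085]), np.float64(0.0436)]
top 0.04 109 [[0.388, 0.27, 0.04], [0.413, 0.285, 0.044], [0.469, 0.331, 0.048]] [array([0.4295, 0.3105]), np.float64(0.044)]
side 0.136 154 [[0.389, 0.265, 0.14], [0.429, 0.288, 0.15], [0.469, 0.336, 0.157]] [array([0.4283, 0.3044]), np.float64(0.0441)]
side 0.04 66 [[0.387, 0.272, 0.04], [0.429, 0.324, 0.043], [0.49, 0.358, 0.048]] [array([0.4376, 0.3157]), np.float64(0.0526)]
```

View pics/v5.png

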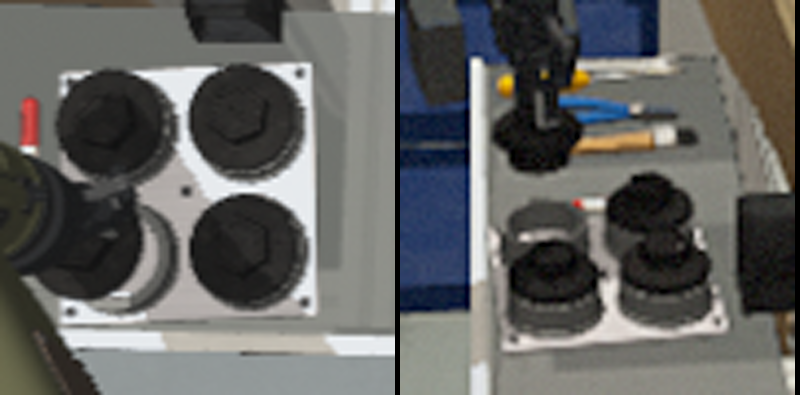

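>>> {"op": "carry_out", "data": {"plan": [{"jaw":0.3,"x":-2,"y":2.5,"z":12,"spin":0},{"jaw":0.3,"x":-2,"y":2.5,"z":35,"spin":0},{"jaw":0.3,"x":-2,"y":2.5,"z":55,"spin":0},{"jaw":0.3,"x":-2,"y":2.5,"z":67,"spin":0},{"jaw":0.3,"x":-2,"y":2.5,"z":67,"spin":0}]}}

```text
clock: 15.22
position: [0.4302, 0.3124, 0.0936]
orientation: [0.739, -3.048, 0.004]
force: [-0.3, 0.3, -1.5]
gripper_width: 0.0398
gripper_force: 60.7
```

>>> {"op": "carry_out", "data": {"plan": [{"jaw":0.3,"x":0,"y":0,"z":3,"spin":0},{"jaw":0.3,"x":0,"y":0,"z":6,"spin":0},{"jaw":0.3,"x":0,"y":0,"z":9,"spin":0},{"jaw":0.3,"x":0,"y":0,"z":9,"spin":0}]}}

```text
clock: 15.55
position: [0.4324, 0.3151, 0.0876]
orientation: [-0.742, 3.052, 0.0]
force: [0.3, -0.2, -0.7]
gripper_width: 0.0398
gripper_force: 60.7
```

```bash
python3 d.py .4307 .3127 .065
```

```text
pos [0.4324 0.3151 0.0876] toolmove mm [ 2.6 -1.4 22.6] theta 117.3 f [ 0.3 -0.2 -0.7] w 0.03984566103365915
```

>>> {"op": "carry_out", "data": {"plan": [{"jaw":0.3,"x":0,"y":0,"z":4,"spin":0},{"jaw":0.3,"x":0,"y":0,"z":8,"spin":0},{"jaw":0.3,"x":0,"y":0,"z":12,"spin":0},{"jaw":0.3,"x":0,"y":0,"z":16,"spin":0},{"jaw":0.3,"x":0,"y":0,"z":16,"spin":0}]}}

```text
clock: 15.97
position: [0.4314, 0.3147, 0.0703]
orientation: [0.742, -3.051, 0.001]
force: [-0.3, -0.1, -2.2]
gripper_width: 0.0396
gripper_force: 60.7
```

>>> {"op": "carry_out", "data": {"plan": [{"jaw":0.3,"x":0,"y":0,"z":2,"spin":0},{"jaw":0.3,"x":0,"y":0,"z":4,"spin":0},{"jaw":0.3,"x":0,"y":0,"z":4,"spin":0}]}}

```text
clock: 16.22
position: [0.4319, 0.315, 0.0669]
orientation: [0.743, -3.052, 0.0]
force: [-0.4, -0.1, -0.8]
gripper_width: 0.0399
gripper_force: 60.7
```

>>> {"op": "carry_out", "data": {"plan": [{"jaw":0.3,"x":0,"y":0,"z":1,"spin":0},{"jaw":0.3,"x":0,"y":0,"z":2,"spin":0},{"jaw":0.3,"x":0,"y":0,"z":3,"spin":0},{"jaw":0.3,"x":0,"y":0,"z":3,"spin":0}]}}

```text
clock: 16.55
position: [0.4322, 0.3152, 0.0659]
orientation: [-0.742, 3.052, 0.001]
force: [-2.6, -1.6, 9.6]
gripper_width: 0.0396
gripper_force: 62.1
```

>>> {"op": "carry_out", "data": {"plan": [{"jaw":0.5,"x":0,"y":0,"z":-1,"spin":0},{"jaw":0.65,"x":0,"y":0,"z":-1,"spin":0},{"jaw":0.8,"x":0,"y":0,"z":-1,"spin":0},{"jaw":0.8,"x":0,"y":0,"z":-1,"spin":0},{"jaw":0.8,"x":0,"y":0,"z":-8,"spin":0}]}}

```text
clock: 16.97
position: [0.4311, 0.3144, 0.0712]
orientation: [0.742, -3.05, 0.002]
force: [-1.0, -0.0, -0.6]
gripper_width: 0.068
gripper_force: 0.0
```

>>> {"op": "carry_out", "data": {"plan": [{"jaw":0.8,"x":0,"y":0,"z":-20,"spin":0},{"jaw":0.8,"x":0,"y":0,"z":-50,"spin":0},{"jaw":0.8,"x":0,"y":0,"z":-85,"spin":0},{"jaw":0.8,"x":0,"y":0,"z":-120,"spin":0},{"jaw":0.8,"x":0,"y":0,"z":-150,"spin":0}]}}

```text
clock: 17.38
position: [0.4322, 0.3152, 0.225]
orientation: [-0.742, 3.051, 0.001]
force: [1.1, 1.2, -0.4]
gripper_width: 0.0682
gripper_force: 0.0
```

>>> {"op": "carry_out", "data": {"plan": [{"jaw":0.8,"x":30,"y":0,"z":0,"spin":0},{"jaw":0.8,"x":65,"y":0,"z":0,"spin":0},{"jaw":0.8,"x":100,"y":0,"z":0,"spin":0},{"jaw":0.8,"x":130,"y":0,"z":0,"spin":0},{"jaw":0.8,"x":130,"y":0,"z":0,"spin":0}]}}

```text
clock: 17.8
position: [0.3107, 0.2515, 0.2221]
orientation: [0.743, -3.047, 0.003]
force: [-1.2, -0.8, 0.3]
gripper_width: 0.0684
gripper_force: 0.0
```

```bash
python3 look.py v6 125 405 150 250 200 290 110 200; python3 lev.py; python3 - <<'E'
from h import *
p=np.load("top1.npy").reshape(-1,3); S=np.load("side1.npy").reshape(-1,3)
for n,p in(("top",p),("side",S)):
  for c in((.4372,.2089),(.5413,.2153),(.5345,.3193),(.4307,.3127)):
    d=np.hypot(p[:,0]-c[0],p[:,1]-c[1])
    h=p[(d<.018)&(p[:,2]>.03)&(p[:,2]<.1)]; f=p[(d>.03)&(d<.04)&(p[:,2]>.048)&(p[:,2]<.072)]
    if len(f)>20: print(n,c,"head z",np.median(h[:,2]).round(4) if len(h) else None,h.mean(0).round(4),"flange",np.median(f[:,2]).round(4),"tilt",np.linalg.lstsq(np.c_[f[:,:2]-c,np.ones(len(f))],f[:,2],rcond=None)[0].round(3))
E
```

```text
[0.31597031 0.25505817 0.22295017] [ 0.58077107 -0.24503983  0.55785591]
top vac 154 angle -89.4 [[0.5408, -0.3046], [0.5418, -0.4027]]
top vent 161 angle 1.6 [[0.4388, -0.0687], [0.5379, -0.0659]]
side vac 133 angle -87.9 [[0.5386, -0.3061], [0.5422, -0.4047]]
side vent 94 angle 2.6 [[0.4378, -0.0725], [0.5368, -0.068]]
top (0.4372, 0.2089) head z 0.0773 [0.4373 0.2094 0.0771] flange 0.0557 tilt [ 0.006 -0.007  0.056]
top (0.5413, 0.2153) head z 0.0766 [0.5414 0.2154 0.0768] flange 0.0561 tilt [ 0.004 -0.009  0.056]
top (0.5345, 0.3193) head z 0.0769 [0.5349 0.3197 0.0769] flange 0.0557 tilt [0.011 0.001 0.056]
top (0.4307, 0.3127) head z 0.0766 [0.4311 0.3135 0.0767] flange 0.0555 tilt [ 0.004 -0.008  0.056]
side (0.4372, 0.2089) head z 0.0744 [0.4386 0.2063 0.0717] flange 0.0539 tilt [-0.006 -0.006  0.054]
side (0.5413, 0.2153) head z 0.0741 [0.5425 0.2125 0.0721] flange 0.0538 tilt [-0.021  0.02   0.054]
side (0.5345, 0.3193) head z 0.0751 [0.5353 0.3174 0.0723] flange 0.0538 tilt [-0.018  0.002  0.054]
side (0.4307, 0.3127) head z 0.074 [0.4309 0.309  0.0727] flange 0.0537 tilt [-0.013 -0.01   0.054]
```

View pics/v6.png

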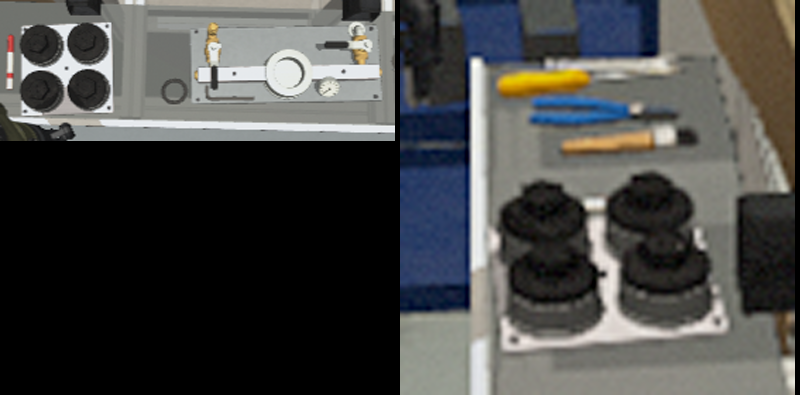

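The cap is seated level at the same height as the other three. The vacuum lever lies across its pipe at its stop, the vent lever lies in line at its stop, and nothing else has moved.

```bash
python3 -c "
from station import arm
print(arm.finish_job())"
```

```text
the job is handed in; nothing more can be done
None
```

I shut the vacuum valve to its stop, then opened the vent valve to its stop, moved the cap into the free tray nest where it sits level with the others, and handed the job in at about 18 s of the allowed 67 s.

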